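# Change the feed speed at a double-H gate

## Task

The feed lever on the bench planer's gearbox stands in the middle lane of its double-H gate. Push it through the slots with the fingertips, without gripping it, until it is fully home at the end of the slot marked yellow, and leave it there. Do not run it into any of the slots of the other colours on the way, and leave the loose things on the gearbox and the bench where they are.

Things in the scene. Friction and masses are not known exactly. Their poses are not given: they have to be found in the camera images.
- gate_centre (a point): centre of the gate, at the top of the steel gate plate, 95 mm above the bench. x runs along the lanes, away from the robot; y along the cross slot, to the left; z up. Double H: three lanes along x at y = -56, 0 and +56 mm, each from x = -40 to +40 mm (of the stem's centre), joined only by a cross slot along y at x = 0. Slots 18 mm wide, corners at the cross slot rounded at 8 mm
- gearbox: grey-green feed gearbox, fixed; its place and yaw vary. Origin under the gate's centre at bench height, axes as gate_centre. Flat deck 300 mm in x by 340 mm in y, 85 mm above the bench; on it the gate plate, 148 mm in x by 182 mm in y, 10 mm thick. On its far side, from x = +149 mm on, two rubber rollers in brackets, up to 100 mm above the bench
- lever_stem (a point): axis of the lever's stem, level with the gate plate's top. The stem is an upright 12 mm rod that slides without tilting or turning, with 3 mm of play either side in the slots: to pass along the cross slot it must be within 3 mm of x = 0, and to enter a lane within 3 mm of the lane's y. It starts in the middle lane, stays where it is left (no spring or notch), and needs about 2 to 4 N to move
- grip_centre (a point): middle of the lever's upright black grip (white cap on top): 50 mm tall, cross-shaped from above, 34 mm over its opposite faces in x and in y, its lower end 18 mm and its top 68 mm above the gate plate. Axes as gate_centre; the grip does not turn
- lever_throw (a joint): position of the lever along the lanes, m, along x of gate_centre: 0 in the cross slot, +0.040 and -0.040 at the slots' ends (hard stops)
- lever_across (a joint): position of the lever along the cross slot, m, along y of gate_centre: 0 in the middle lane, +0.056 and -0.056 in the outer lanes (hard stops 1 mm beyond)
- mark_yellow: the yellow mark: two yellow bars (34 x 10 mm) on the gate plate, one on either side of the end of one of the four outer slots, 44 mm apart centre to centre. Origin midway between them, where the stem's axis stands when fully home in that slot. Which colour is at which outer slot varies. Axes as gate_centre
- mark_red: the red mark: two red bars (34 x 10 mm) on the gate plate, one on either side of the end of one of the four outer slots, 44 mm apart centre to centre. Origin midway between them, where the stem's axis stands when fully home in that slot. Which colour is at which outer slot varies. Axes as gate_centre
- mark_green: the green mark: two green bars (34 x 10 mm) on the gate plate, one on either side of the end of one of the four outer slots, 44 mm apart centre to centre. Origin midway between them, where the stem's axis stands when fully home in that slot. Which colour is at which outer slot varies. Axes as gate_centre
- mark_blue: the blue mark: two blue bars (34 x 10 mm) on the gate plate, one on either side of the end of one of the four outer slots, 44 mm apart centre to centre. Origin midway between them, where the stem's axis stands when fully home in that slot. Which colour is at which outer slot varies. Axes as gate_centre
- pad_near: the face of the lever's grip that looks to -x of the gate: a flat upright strip 18 mm wide and 50 mm tall, its outer surface 17 mm from the grip's axis. This body's origin lies on the lever's axis, 138 mm below the middle of the grip
- pad_far: the face of the lever's grip that looks to +x of the gate: a flat upright strip 18 mm wide and 50 mm tall, its outer surface 17 mm from the grip's axis. This body's origin lies on the lever's axis, 138 mm below the middle of the grip
- pad_left: the face of the lever's grip that looks to +y of the gate: a flat upright strip 18 mm wide and 50 mm tall, its outer surface 17 mm from the grip's axis. This body's origin lies on the lever's axis, 138 mm below the middle of the grip
- pad_right: the face of the lever's grip that looks to -y of the gate: a flat upright strip 18 mm wide and 50 mm tall, its outer surface 17 mm from the grip's axis. This body's origin lies on the lever's axis, 138 mm below the middle of the grip
- glue_jar: small round jar with a steel cap, 42 mm across and 55 mm tall, standing on the gearbox's deck left of the gate; origin at the centre of its underside
- oak_block: brown wooden block, 32 x 30 x 45 mm, standing on the gearbox's deck right of the gate; origin at the centre of its underside
- mallet: mallet lying on the bench, wooden handle, brass head 60 mm across; origin near the middle of the handle, at bench height
- dowel_box: open red box of wooden dowels, 140 x 150 x 50 mm, on the bench; origin under its centre
- glue_bottle: white plastic glue bottle with an orange cap, 56 mm across and 140 mm tall, on the bench; origin at the centre of its underside
- rail_piece: strip of pale wood, 160 x 30 x 20 mm, lying on the bench; origin under its centre
- driver: screwdriver with a wooden handle lying on the bench; origin below its middle, at bench height

How it is judged:
By the outcome, as a careful person would: the job done as asked, in the order asked, and still so for the second after the job is handed in, with the robot touching nothing.
It also fails if it takes over 45 s, if anything falls off the work surface, if the arm or the gripper's body presses on something with over 40 N, if the wrist force passes 120 N, or if a joint passes its speed limit or range.

## Robot

A 7-joint arm with a two-finger parallel gripper is mounted at the origin on the work surface. World frame = base frame: x ahead of the robot, y to its left, z up, the work surface at z = 0. Lengths are in m, angles in rad, forces in N, time in s.
With the tool pointing down it reaches from about 0.35 to 0.9 m from the base axis. Payload 8.1 kg.
Tool frame: the origin (TCP) lies at the very end of the fingers, on their centre line; the grasp point (between the pads) lies 19 mm behind it; y points along the fingers, x is the direction in which the jaws open and shut, and the axes are right-handed (so a half turn about y gives the same grasp; the last joint's range is limited). The gripper opens to 92 mm and grips with 3 to 60 N. Pads are 19 mm wide; open, the fingers measure 130 mm over their backs; the gripper's body (75 mm by 190 mm) begins 47 mm behind the grasp point.
Start: joints at [1.131, 0.434, 0.025, 1.573, -0.012, 1.134, -0.075], TCP at [0.207, -0.59, 0.227] pointing down, gripper open.
Joint ranges: [-2.62, 2.62], [-0.44, 2.09], [-1.27, 1.32], [0.08, 2.57], [-1.32, 4.46], [0.12, 2], [-2.74, 2.74]. Speed limits (rad/s): [2.22, 2.22, 3.01, 3.01, 3.14, 3.14, 3.14].

## Interface

Orientations are given as a rotation vector (axis times angle).
In Python, from cell import arm, imaging gives the robot as it stands. The module is installed in compiled form; this text tells all that it offers.
- The arm moves only by the tool send_rows, never from a script. Its argument "steps" is a list of rows, each a list of 5 numbers: the opening, from 0 (shut) to 1 (fully open), then the shift along the tool's x, y, z in cm, then the turn about the tool's y in rad. In form: [[jaw, x, y, z, roll], ...]. A call has 1 to 20 rows; each row is the pose to reach, as a shift and turn from the pose commanded when the call began, along the tool's axes at that moment; what a row does not reach only later rows make up. A row lasts 1/8 s, in which the tool goes at most 62.5 mm and 10.7 degrees, less where a joint would pass 70% of its speed; a pose out of reach is approached as far as the arm can. A call with a gripper value outside its range is refused whole. The fingers move at their own pace and stop on an object; "squeeze" is the grip in N (left out, the last holds). Time passes only in rows, so rows that repeat a pose let the fingers close. It gives the time, the measured TCP pose, the force and the opening at its end, in the units of the state.
- arm.observe(): the state, without advancing time (a new reading comes with each control period).
- imaging.get_image(name): name is "scene" or "top"; returns the picture (400x640x3 uint8, blue, green, red); there is no depth.
- imaging.camera_params(name): a dict with "camera_matrix" (3x3 intrinsics, pixels), "position" and "orientation" of the camera in the world. Camera axes: x right, y down, z forward; pixel columns grow to the right and rows downward; lengths in m; the calibration is good to about 2 mm. A picture is of the moment at which its call begins. camera_params takes no time and is no camera call.
- arm.sign_off(): hands the job in, once; it reports no verdict.
The state is a dict: "clock": time; "joints": joint angles; "dq": joint speeds; "joint_efforts": joint torques, N m; "position": TCP position; "ee_rot": TCP orientation; "force": force on the tool from outside, world axes, zero at the start; "ft_torque": the same for the moment, N m; "width": opening from 0.0 (shut) to 1.0 (fully open).
Only numpy, scipy, OpenCV 4.12 (cv2) and the standard library are available. Lean on these libraries where they do the work, as an engineer would, in place of code of your own. Each camera call takes 0.05 s, during which the arm holds its last target.

## Working session

There is one attempt and no reset: what is moved stays moved. The work goes in short steps, Python scripts to look and compute and a tool call to move; the robot and the scene stay as the last step left them, time stands still between calls to the robot, and variables do not carry over. Pictures are saved under pics/ and viewed, and the job is handed in when it is done.

Besides the shell and the picture viewer there is one more tool, called after "Request:" by a JSON object that holds its "op" and its "data", one argument or row to a line. send_rows: Moves the arm, as the interface text tells. Its arguments: {"type":"object","properties":{"steps":{"type":"array","items":{"type":"array","items":{"type":"number"}}},"squeeze":{"type":"number"}},"required":["steps"]}

```bash
mkdir -p pics; python3 - <<'E'
from cell import arm, imaging
import cv2
s=arm.observe(); print({k:s[k] for k in('clock','position','ee_rot','force','width')})
for n in('scene','top'):
    cv2.imwrite(f'pics/{n}0.png',imaging.get_image(n)); print(imaging.camera_params(n))
E
```

```text
{'clock': 0.0, 'position': array([ 0.20634408, -0.58942818,  0.22595874]), 'ee_rot': array([-1.34906123,  0.95864774, -0.95647055]), 'force': array([-0.68546736,  0.34577799, -0.37762795]), 'width': 0.9982865475532745}
{'camera_matrix': array([[405.99845655,   0.        , 319.57512465],
       [  0.        , 405.99845655, 200.37428514],
       [  0.        ,   0.        ,   1.        ]]), 'position': array([1.09157084, 0.02337133, 1.13023475]), 'orientation': array([-1.86087073, -1.96450155,  0.56656889])}
{'camera_matrix': array([[510.44594598,   0.        , 321.41182538],
       [  0.        , 510.44594598, 195.78530604],
       [  0.        ,   0.        ,   1.        ]]), 'position': array([ 3.33408508e-01, -1.21121913e-03,  1.46908395e+00]), 'orientation': array([-2.12373427,  2.18731272, -0.10505753])}
```

View pics/scene0.png

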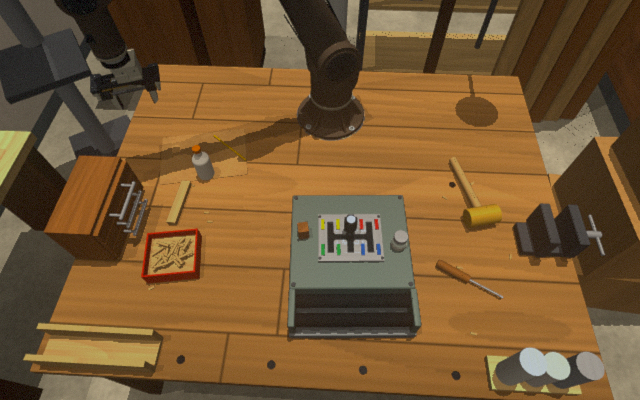

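View pics/top0.png

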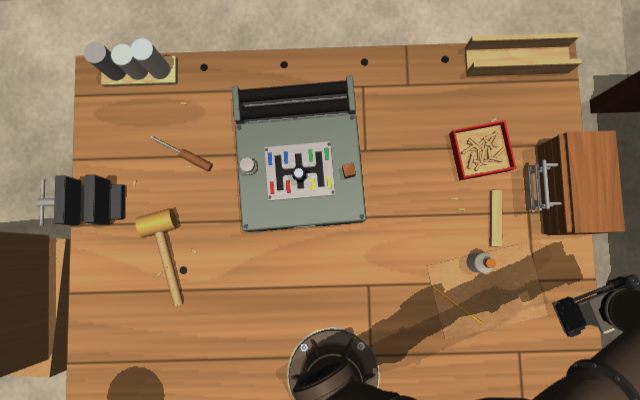

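The scene view shows the gate near (350,237). In the top view it is near (299,170), with the yellow bars at about (312-330,184), which is the near-right slot. Next I'll measure it precisely.

```bash
cat > h.py <<'E'
from cell import arm, imaging
import cv2, numpy as np
from scipy.spatial.transform import Rotation as R
def ray(n,uv,z):
    p=imaging.camera_params(n);K=p['camera_matrix'];C=np.array(p['position']);Rm=R.from_rotvec(p['orientation']).as_matrix()
    d=Rm@np.linalg.solve(K,[uv[0],uv[1],1]); return C+d*(z-C[2])/d[2]
def proj(n,P):
    p=imaging.camera_params(n);Rm=R.from_rotvec(p['orientation']).as_matrix()
    q=p['camera_matrix']@(Rm.T@(np.array(P)-p['position'])); return q[:2]/q[2]
RNG={'red':[(0,8),(172,180)],'yellow':[(22,35)],'green':[(45,85)],'blue':[(100,130)]}
def blobs(img,n,roi,z=0.095):
    x0,y0,x1,y1=roi; hsv=cv2.cvtColor(img[y0:y1,x0:x1],cv2.COLOR_BGR2HSV); out={}
    for c,rs in RNG.items():
        m=sum(cv2.inRange(hsv,(a,130,70),(b,255,255)) for a,b in rs)
        k,l,st,ce=cv2.connectedComponentsWithStats(m.astype(np.uint8))
        out[c]=[(tuple(np.round(ce[i]+[x0,y0],1)),int(st[i,4]),ray(n,ce[i]+[x0,y0],z)) for i in range(1,k) if st[i,4]>=12]
    return out
E
python3 - <<'E'
from h import *
for n,roi in(('top',(255,138,340,202)),('scene',(315,208,388,265))):
    im=cv2.imread(f'pics/{n}0.png')
    for c,b in blobs(im,n,roi).items():
        for x in b: print(n,c,x[0],x[1],x[2].round(4))
    x0,y0,x1,y1=roi
    cr=im[y0:y1,x0:x1]; cv2.imwrite(f'pics/{n}0c.png',cv2.resize(cr,None,fx=8,fy=8,interpolation=cv2.INTER_CUBIC))
s=arm.observe(); print(R.from_rotvec(s['ee_rot']).as_matrix().round(3))
E
```

```text
top red (np.float64(287.6), np.float64(186.0)) 45 [0.5194 0.1092 0.095 ]
top red (np.float64(271.6), np.float64(187.3)) 41 [0.5171 0.1529 0.095 ]
top yellow (np.float64(328.6), np.float64(182.3)) 41 [ 0.526  -0.0024  0.095 ]
top yellow (np.float64(312.6), np.float64(183.9)) 35 [0.523  0.0411 0.095 ]
top green (np.float64(326.1), np.float64(153.7)) 31 [0.6052 0.0022 0.095 ]
top green (np.float64(310.0), np.float64(155.0)) 29 [0.603  0.0462 0.095 ]
top blue (np.float64(269.3), np.float64(158.6)) 38 [0.5965 0.1578 0.095 ]
top blue (np.float64(285.3), np.float64(157.2)) 36 [0.5991 0.1139 0.095 ]
scene red (np.float64(360.9), np.float64(223.2)) 32 [0.5196 0.1068 0.095 ]
scene red (np.float64(376.2), np.float64(223.9)) 34 [0.5192 0.1512 0.095 ]
scene yellow (np.float64(322.2), np.float64(223.9)) 34 [ 0.5276 -0.0052  0.095 ]
scene yellow (np.float64(337.5), np.float64(223.5)) 40 [0.524  0.0391 0.095 ]
scene green (np.float64(322.5), np.float64(249.0)) 22 [ 6.073e-01 -1.000e-04  9.500e-02]
scene green (np.float64(338.1), np.float64(248.7)) 29 [0.604  0.0433 0.095 ]
scene blue (np.float64(362.6), np.float64(248.9)) 29 [0.6011 0.1116 0.095 ]
scene blue (np.float64(378.2), np.float64(248.2)) 27 [0.5966 0.1554 0.095 ]
[[ 0.33  -0.001  0.944]
 [-0.944  0.001  0.33 ]
 [-0.001 -1.    -0.   ]]
```

```bash
ls pics
```

```text
scene0.png
scene0c.png
top0.png
top0c.png
```

```bash
cat >> h.py <<'E'
IDEAL={}
def fit(res):
    """res: list of {color:[(uv,area,P)]} -> centre (xy), yaw by rigid fit of mark bars"""
    A=[];B=[]
    mid={'yellow':(-.04,-.056),'red':(-.04,.056),'green':(.04,-.056),'blue':(.04,.056)}
    for b in res:
        for c,l in b.items():
            l=sorted(l,key=lambda t:t[2][1])
            if len(l)!=2: continue
            for t,dy in zip(l,(-.022,.022)): A.append((mid[c][0],mid[c][1]+dy));B.append(t[2][:2])
    A=np.array(A);B=np.array(B);a=A.mean(0);b=B.mean(0)
    H=(A-a).T@(B-b);yaw=np.arctan2(H[0,1]-H[1,0],H[0,0]+H[1,1])
    Rm=np.array([[np.cos(yaw),-np.sin(yaw)],[np.sin(yaw),np.cos(yaw)]])
    c=b-Rm@a; return c,yaw,np.abs((Rm@A.T).T+c-B).max()
E
python3 - <<'E'
from h import *
rs=[]
for n,roi in(('top',(255,138,340,202)),('scene',(315,208,388,265))):
    im=cv2.imread(f'pics/{n}0.png'); r=blobs(im,n,roi); print(n,fit([r])); rs.append(r)
c,yaw,e=fit(rs); print(c,yaw,e)
E
```

```text
top (array([0.56115078, 0.07761091]), np.float64(0.05739911383744488), np.float64(0.00039813967108104364))
scene (array([0.56244199, 0.07525908]), np.float64(0.05902720099797705), np.float64(0.0013148031076185562))
[0.56179639 0.076435  ] 0.058214187042092164 0.0018990082035836853
```

View pics/top0c.png

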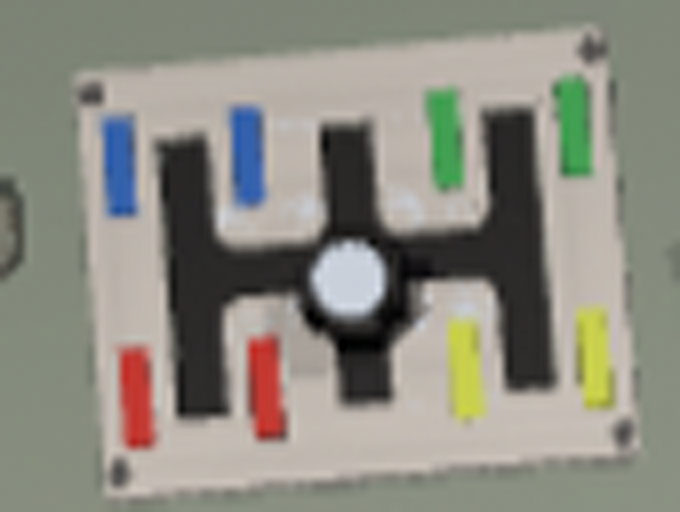

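View pics/scene0c.png

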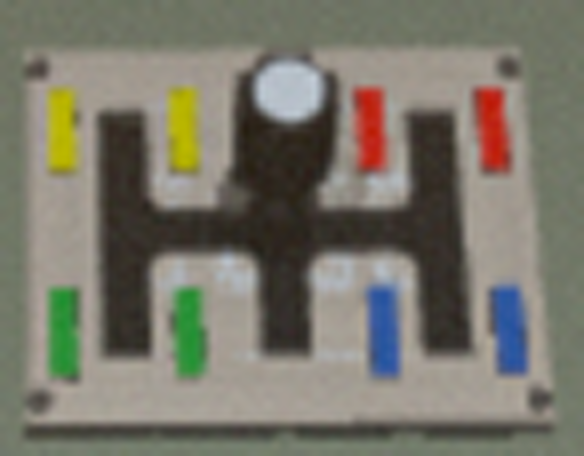

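```bash
cat >> h.py <<'E'
ROI={'top':(255,138,340,202),'scene':(315,208,388,265)}
CAL={'top':(np.array([0.56115,0.07761]),.0574),'scene':(np.array([0.56244,0.07526]),.0590)}
def cap(im,n,roi,z=0.163):
    # cap = brightest bluish-white round blob of low saturation
    x0,y0,x1,y1=roi
    c=im[y0:y1,x0:x1].astype(int); m=((c[...,0]>170)&(c[...,0]-c[...,2]>5)).astype(np.uint8)
    k,l,st,ce=cv2.connectedComponentsWithStats(m)
    o=[]
    for i in np.argsort(-st[1:,4])[:3]+1:
        uv=ce[i]+[x0,y0]; P=ray(n,uv,z); c0,yw=CAL[n]; d=P[:2]-c0
        o.append((uv.round(1),int(st[i,4]),P.round(4),'gate mm',np.round(1e3*np.array([d@[np.cos(yw),np.sin(yw)],d@[-np.sin(yw),np.cos(yw)]]),1)))
    return o
E
python3 - <<'E'
from h import *
for n in ROI:
    im=cv2.imread(f'pics/{n}0.png')
    for z in(.163,.167):
      for o in cap(im,n,ROI[n],z): print(n,z,o)
    g=ray(n,(0,0),.163)
E
```

```text
top 0.163 (array([298.2, 172.4]), 60, array([0.5449, 0.0757, 0.163 ]), 'gate mm', array([-16.3,  -1. ]))
top 0.163 (array([285.6, 159.3]), 23, array([0.5803, 0.1076, 0.163 ]), 'gate mm', array([20.8, 28.8]))
top 0.163 (array([269.6, 160.1]), 18, array([0.5795, 0.1494, 0.163 ]), 'gate mm', array([22.4, 70.6]))
top 0.167 (array([298.2, 172.4]), 60, array([0.5443, 0.0754, 0.167 ]), 'gate mm', array([-17. ,  -1.2]))
top 0.167 (array([285.6, 159.3]), 23, array([0.5795, 0.1072, 0.167 ]), 'gate mm', array([20.1, 28.5]))
top 0.167 (array([269.6, 160.1]), 18, array([0.5787, 0.1489, 0.167 ]), 'gate mm', array([21.7, 70.2]))
scene 0.163 (array([350.6, 218.9]), 44, array([0.5451, 0.0733, 0.163 ]), 'gate mm', array([-17.5,  -0.9]))
scene 0.163 (array([343.5, 241.7]), 6, array([0.615 , 0.0557, 0.163 ]), 'gate mm', array([ 51.3, -22.7]))
scene 0.163 (array([356.5, 243. ]), 4, array([0.617 , 0.0899, 0.163 ]), 'gate mm', array([55.4, 11.4]))
scene 0.167 (array([350.6, 218.9]), 44, array([0.5473, 0.0731, 0.167 ]), 'gate mm', array([-15.2,  -1.2]))
scene 0.167 (array([343.5, 241.7]), 6, array([0.6169, 0.0555, 0.167 ]), 'gate mm', array([ 53.2, -22.9]))
scene 0.167 (array([356.5, 243. ]), 4, array([0.619 , 0.0896, 0.167 ]), 'gate mm', array([57.3, 11. ]))
```

The lever stands at gate x of about -17 mm in the middle lane, and yellow is at (-40,-56). The plan is to push +x to 0, then -y to -56, then -x to -40, with the fingers shut. First I'll move to just short of the grip, staying high.

Request:
{"op": "send_rows", "data": {
  "squeeze": 10,
  "steps": [
    [0,-3,0,3,0.02],
    [0,-6,0,6,0.04],
    [0,-9.5,0,9,0.06],
    [0,-13,0,12.3,0.08],
    [0,-16.5,0,15.5,0.1],
    [0,-20,0,18.7,0.12],
    [0,-23.5,0,22,0.14],
    [0,-27,0,25.2,0.16],
    [0,-30.5,0,28.5,0.18],
    [0,-34,0,31.7,0.2],
    [0,-37.5,0,35,0.22],
    [0,-41,0,38.2,0.24],
    [0,-44.5,0,41.5,0.26],
    [0,-47.5,0,44.3,0.278],
    [0,-50,0,46.5,0.278],
    [0,-52,0,48.4,0.278],
    [0,-52.9,0,49.3,0.278],
    [0,-52.9,0,49.3,0.278],
    [0,-52.9,0,49.3,0.278]
  ]
}}

```text
clock: 2.48
position: [0.4967, 0.0709, 0.2266]
ee_rot: [-1.237, 1.167, -1.167]
force: [-0.6, 0.3, -0.6]
width: 0.004
```

```bash
cat >> h.py <<'E'
C0=np.array([.5618,.0764]);YW=.058
def st(tag=None):
    s=arm.observe(); d=np.array(s['position'])[:2]-C0; Rm=R.from_rotvec(s['ee_rot']).as_matrix()
    gx=np.array([np.cos(YW),np.sin(YW)]);gy=np.array([-gx[1],gx[0]])
    print('t',round(s['clock'],2),'tcp',np.round(s['position'],4),'gate mm',np.round([1e3*d@gx,1e3*d@gy],1),'F',np.round(s['force'],1),'w',round(s['width'],2),'toolz ang',round(np.arctan2(Rm[1,2],Rm[0,2]),4),'toolx',Rm[:,0].round(3))
    if tag:
        for n in ROI:
            im=imaging.get_image(n); x0,y0,x1,y1=ROI[n]
            cv2.imwrite(f'pics/{tag}_{n}.png',im); cv2.imwrite(f'pics/{tag}_{n}c.png',cv2.resize(im[y0-40:y1+30,x0-30:x1+30],None,fx=5,fy=5,interpolation=cv2.INTER_CUBIC))
            for o in cap(im,n,ROI[n])[:2]: print(n,o)
E
python3 -c "
from h import *
st('a')"
```

```text
t 2.48 tcp [0.4967 0.0709 0.2266] gate mm [-65.3  -1.7] F [-0.6  0.3 -0.6] w 0.0 toolz ang 0.0574 toolx [ 0.057 -0.998  0.001]
scene (array([363. , 242.4]), 7, array([0.6145, 0.107 , 0.163 ]), 'gate mm', array([53.8, 28.6]))
scene (array([357.5, 243. ]), 2, array([0.6169, 0.0925, 0.163 ]), 'gate mm', array([55.4, 14. ]))
```

Request:
{"op": "send_rows", "data": {
  "steps": [
    [0,-0.1,2,0,0],
    [0,-0.1,4.5,0,0],
    [0,-0.1,7,0,0],
    [0,-0.1,9,0,0],
    [0,-0.1,10.2,0,0],
    [0,-0.1,10.2,0,0],
    [0,-0.1,10.2,0,0]
  ]
}}

```text
clock: 3.45
position: [0.4975, 0.0733, 0.1254]
ee_rot: [-1.235, 1.165, -1.166]
force: [0.2, -0.5, -0.3]
width: 0.006
```

```bash
python3 -c "
from h import *
st('b')"
```

```text
t 3.45 tcp [0.4975 0.0733 0.1254] gate mm [-64.4   0.6] F [ 0.2 -0.5 -0.3] w 0.01 toolz ang 0.0585 toolx [ 0.058 -0.998 -0.   ]
top (array([267.8, 152.2]), 4, array([0.6004, 0.1538, 0.163 ]), 'gate mm', array([43.6, 73.8]))
scene (array([362.5, 242. ]), 4, array([0.6133, 0.1057, 0.163 ]), 'gate mm', array([52.6, 27.4]))
scene (array([357.5, 243. ]), 2, array([0.6169, 0.0925, 0.163 ]), 'gate mm', array([55.4, 14. ]))
```

View pics/b_scenec.png

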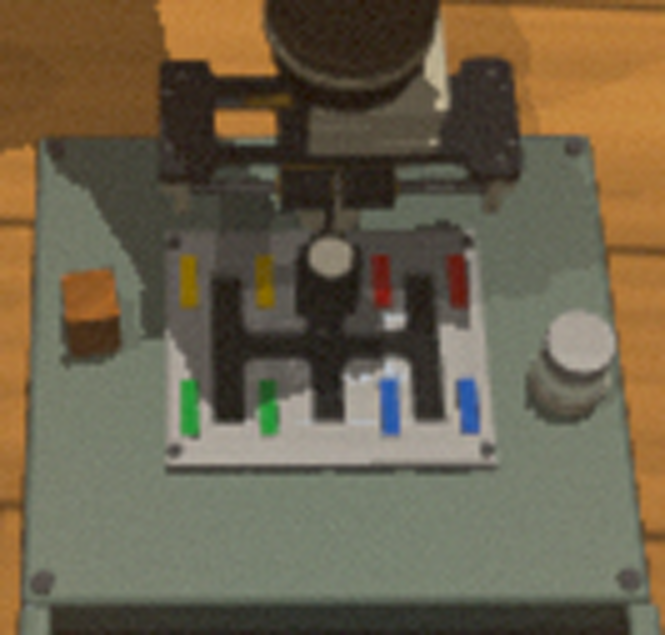

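View pics/b_topc.png

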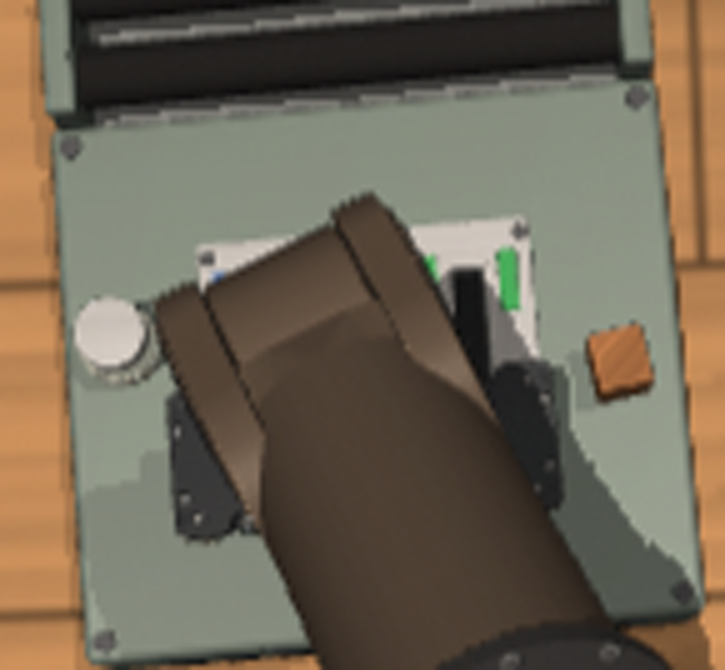

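The scene view shows the cap at about (351,219). The shut fingers are directly behind the grip on the near side, and the block and jar are well clear. I'll start the push towards +x with a partial move.

Request:
{"op": "send_rows", "data": {
  "steps": [
    [0,0,0,0.6,0],
    [0,0,0,1.2,0],
    [0,0,0,1.6,0],
    [0,0,0,2.0,0],
    [0,0,0,2.3,0],
    [0,0,0,2.6,0],
    [0,0,0,2.8,0],
    [0,0,0,3.0,0],
    [0,0,0,3.0,0],
    [0,0,0,3.0,0]
  ]
}}

```text
clock: 4.8
position: [0.5271, 0.075, 0.1247]
ee_rot: [-1.236, 1.166, -1.166]
force: [0.2, 0.1, -0.7]
width: 0.002
```

```bash
cat >> h.py <<'E'
def cap(im,n,roi,z=0.163):
    x0,y0,x1,y1=roi; y0-=8
    hsv=cv2.cvtColor(im[y0:y1,x0:x1],cv2.COLOR_BGR2HSV); o=[]
    m=((hsv[...,2]>115)&(hsv[...,1]<70)).astype(np.uint8)
    k,l,s,ce=cv2.connectedComponentsWithStats(m,connectivity=4)
    for i in range(1,k):
        if not 25<s[i,4]<110 or max(s[i,2],s[i,3])>14: continue
        uv=ce[i]+[x0,y0]; P=ray(n,uv,z); c0,yw=CAL[n]; d=P[:2]-c0
        o.append((uv.round(1),int(s[i,4]),'gate mm',np.round(1e3*np.array([d@[np.cos(yw),np.sin(yw)],d@[-np.sin(yw),np.cos(yw)]]),1)))
    return o
E
python3 -c "
from h import *
for t in '0','b_scene': print(cap(cv2.imread('pics/scene0.png' if t=='0' else 'pics/b_scene.png'),'scene',ROI['scene']))
st('c')"
```

```text
[]
[(array([350.7, 218.9]), 47, 'gate mm', array([-17.3,  -0.6]))]
t 4.8 tcp [0.5271 0.075  0.1247] gate mm [-34.8   0.6] F [ 0.2  0.1 -0.7] w 0.0 toolz ang 0.0587 toolx [ 0.059 -0.998 -0.   ]
top (array([256.7, 157.8]), 32, 'gate mm', array([ 31.5, 103.6]))
scene (array([335.6, 202.7]), 32, 'gate mm', array([-69.7, -40.7]))
```

View pics/c_scenec.png

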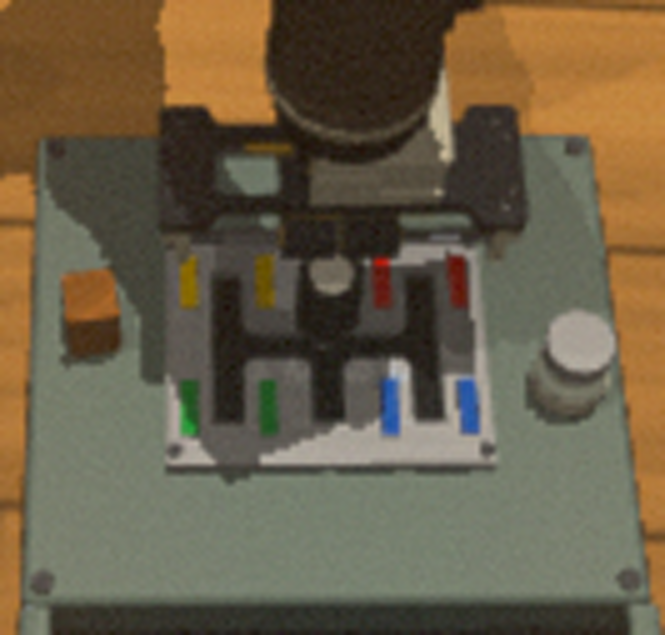

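The fingers have reached the grip, and the cap has moved to about (351,222.8). I'll make the cap measurement robust to shadow and read it again.

```bash
cat >> h.py <<'E'
def gate(n,uv,z=.163):
    P=ray(n,uv,z); c0,yw=CAL[n]; d=P[:2]-c0
    return np.round(1e3*np.array([d@[np.cos(yw),np.sin(yw)],d@[-np.sin(yw),np.cos(yw)]]),1)
def capat(im,n,uv,r=6):
    # local Otsu split of the disc, low saturation, weighted centroid
    u,v=int(round(uv[0])),int(round(uv[1])); S=8
    w=cv2.resize(im[v-r:v+r+1,u-r:u+r+1],None,fx=S,fy=S,interpolation=cv2.INTER_CUBIC)
    g=cv2.cvtColor(w,cv2.COLOR_BGR2GRAY); t,m=cv2.threshold(g,0,255,cv2.THRESH_OTSU)
    k,l,s,ce=cv2.connectedComponentsWithStats(m); c=((2*r+1)*S)//2
    i=l[c,c]
    p=(ce[i]+.5)/S-.5+[u-r,v-r]
    return p.round(2),round(s[i,4]/S/S,1),(s[i,2:4]/S).round(1),'gate',gate(n,p)
E
python3 -c "
from h import *
for f,uv in(('scene0',(350.6,218.9)),('b_scene',(350.7,218.9)),('c_scene',(351.2,222.8))): print(f,capat(cv2.imread(f'pics/{f}.png'),'scene',uv))
print(capat(cv2.imread('pics/top0.png'),'top',(298.2,172.4)))
"
```

```text
scene0 (array([351.86, 217.9 ]), np.float64(72.9), array([11.2, 10.4]), 'gate', array([-20.5,   2.7]))
b_scene (array([350.69, 218.87]), np.float64(53.7), array([8.6, 7.9]), 'gate', array([-17.5,  -0.7]))
c_scene (array([350.89, 222.58]), np.float64(54.5), array([8.9, 8.2]), 'gate', array([-6. , -0.6]))
(array([298.16, 172.46]), np.float64(69.0), array([9.4, 9.5]), 'gate', array([-16.5,  -0.9]))
```

Request:
{"op": "send_rows", "data": {
  "steps": [
    [0,0,0,0.15,0],
    [0,0,0,0.3,0],
    [0,0,0,0.4,0],
    [0,0,0,0.5,0],
    [0,0,0,0.5,0],
    [0,0,0,0.5,0]
  ]
}}

```text
clock: 5.65
position: [0.5321, 0.0753, 0.1247]
ee_rot: [-1.236, 1.166, -1.166]
force: [-0.4, -0.2, 0.5]
width: 0.005
```

```bash
sed -i 's/def gate(n,uv,z=.163)/def gate(n,uv,z=.165)/' h.py; python3 -c "
from h import *
st('d')
print(capat(cv2.imread('pics/d_scene.png'),'scene',(351.2,224.2)))
print(fit([blobs(cv2.imread('pics/d_scene.png'),'scene',ROI['scene'])]))
"
```

```text
t 5.65 tcp [0.5321 0.0753 0.1247] gate mm [-29.7   0.6] F [-0.4 -0.2  0.5] w 0.0 toolz ang 0.0587 toolx [ 0.059 -0.998  0.   ]
top (array([256.7, 156.5]), 40, 'gate mm', array([ 34.9, 103.4]))
scene (array([335.9, 203.4]), 37, 'gate mm', array([-67.1, -39.8]))
scene (array([369.2, 219.2]), 32, 'gate mm', array([-16.1,  49.6]))
(array([351.02, 224.21]), np.float64(54.1), array([8.9, 8.2]), 'gate', array([ 0.2, -0.7]))
(array([0.5635806 , 0.07544543]), np.float64(0.06898055633871145), np.float64(0.0028807196922456813))
```

View pics/d_scenec.png

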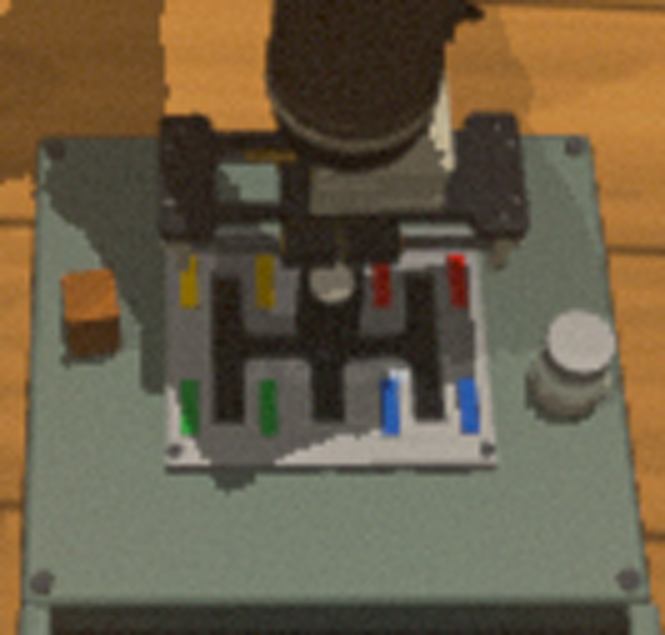

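The cap is at (351,224.2), so the lever is at gate (0.2,-0.7) and lined up with the cross slot. Next I'll back off, lift, go round to the left side and come down.

Request:
{"op": "send_rows", "data": {
  "steps": [
    [0,0,0,-1,0],
    [0,0,0,-2.5,0],
    [0,0,0,-2.5,0],
    [0,0,-2.5,-2.5,0],
    [0,0,-5,-2.5,0],
    [0,0,-7,-2.5,0],
    [0,-1,-7.5,-2.5,0],
    [0,-3,-7.5,-1.5,0],
    [0,-5,-7.5,0.5,0],
    [0,-5.5,-7.5,2,0],
    [0,-5.5,-7.5,2.8,0],
    [0,-5.5,-7.5,2.8,0],
    [0,-5.5,-5,2.8,0],
    [0,-5.5,-2.5,2.8,0],
    [0,-5.5,-0.7,2.8,0],
    [0,-5.5,0,2.8,0],
    [0,-5.5,0,2.8,0],
    [0,-5.5,0,2.8,0]
  ]
}}

```text
clock: 8.0
position: [0.5571, 0.1319, 0.1256]
ee_rot: [-1.235, 1.165, -1.166]
force: [-0.3, 0.2, 0.4]
width: 0.005
```

```bash
python3 -c "
from h import *
st('e')
print(capat(cv2.imread('pics/e_scene.png'),'scene',(351.2,224.2)))
"
```

```text
t 8.0 tcp [0.5571 0.1319 0.1256] gate mm [-1.5 55.7] F [-0.3  0.2  0.4] w 0.0 toolz ang 0.0585 toolx [ 0.058 -0.998 -0.   ]
scene (array([355.3, 200.7]), 29, 'gate mm', array([-75.9,  14.9]))
scene (array([355.4, 213.4]), 88, 'gate mm', array([-34.5,  12.9]))
(array([352.35, 223.08]), np.float64(20.8), array([6.6, 3.9]), 'gate', array([-3.3,  3.1]))
```

View pics/e_scenec.png

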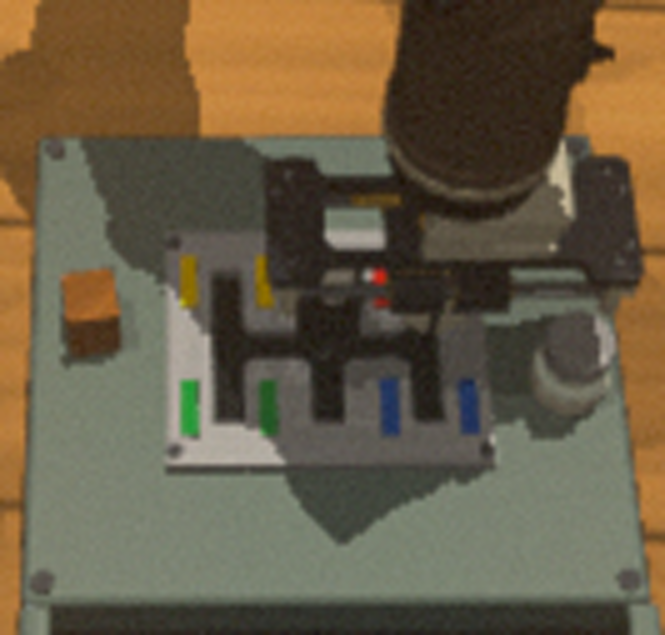

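The fingers are down left of the grip at finger y of about +56, and the cap is partly hidden by the gripper. I'll push towards -y.

Request:
{"op": "send_rows", "data": {
  "steps": [
    [0,0.6,0,0,0],
    [0,1.2,0,0,0],
    [0,1.6,0,0,0],
    [0,2.0,0,0,0],
    [0,2.4,0,0,0],
    [0,2.8,0,0,0],
    [0,3.2,0,0,0],
    [0,3.6,0,0,0],
    [0,4.0,0,0,0],
    [0,4.4,0,0,0]
  ]
}}

```text
clock: 9.35
position: [0.5593, 0.0877, 0.1248]
ee_rot: [-1.236, 1.166, -1.166]
force: [0.2, 2.8, 0.2]
width: 0.007
```

```bash
python3 -c "
from h import *
st('f')
"
```

```text
t 9.35 tcp [0.5593 0.0877 0.1248] gate mm [-1.8 11.4] F [0.2 2.8 0.2] w 0.01 toolz ang 0.0587 toolx [ 0.059 -0.998  0.   ]
scene (array([378.5, 204.7]), 46, 'gate mm', array([-62.1,  78.6]))
scene (array([340.2, 213.3]), 55, 'gate mm', array([-35.3, -28.8]))
```

View pics/f_scenec.png

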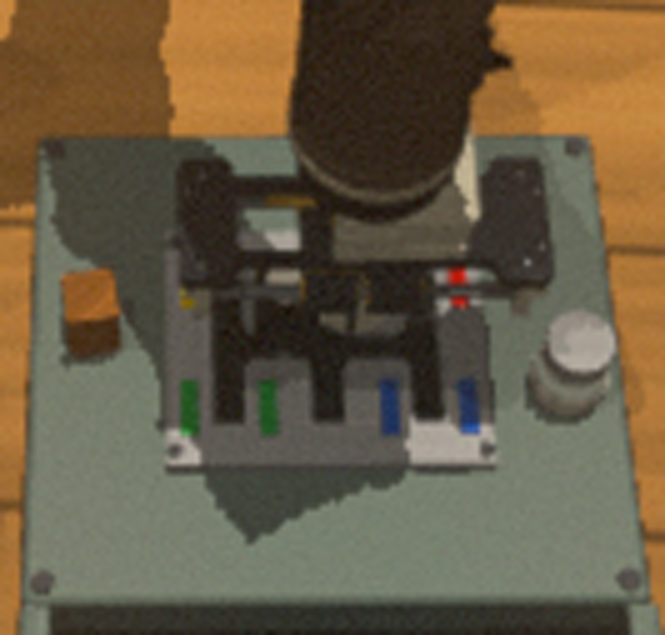

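The grip has moved along the cross slot to crop x of about 280, with a 2.8 N reaction force. I'll continue.

Request:
{"op": "send_rows", "data": {
  "steps": [
    [0,0.4,0,0,0],
    [0,0.8,0,0,0],
    [0,1.2,0,0,0],
    [0,1.6,0,0,0],
    [0,2.0,0,0,0],
    [0,2.3,0,0,0],
    [0,2.5,0,0,0],
    [0,2.7,0,0,0],
    [0,2.8,0,0,0],
    [0,2.8,0,0,0]
  ]
}}

```text
clock: 10.7
position: [0.5609, 0.0598, 0.1247]
ee_rot: [-1.237, 1.166, -1.166]
force: [0.2, 2.0, -0.5]
width: 0.004
```

```bash
python3 -c "
from h import *
st('g')
"
```

```text
t 10.7 tcp [0.5609 0.0598 0.1247] gate mm [ -1.9 -16.5] F [ 0.2  2.  -0.5] w 0.0 toolz ang 0.0586 toolx [ 0.059 -0.998  0.   ]
scene (array([366.9, 205.1]), 44, 'gate mm', array([-61.2,  46.3]))
scene (array([331.6, 213.1]), 31, 'gate mm', array([-36.1, -52.4]))
```

View pics/g_scenec.png

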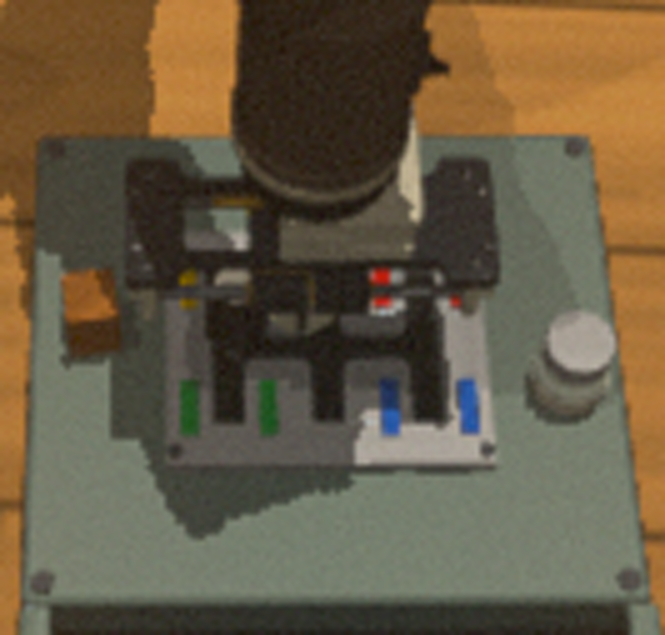

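The cap is now partly visible at crop (233,278), so the lever is at y of about -52. I'll push the last few millimetres and watch the force for the stop at -57.

Request:
{"op": "send_rows", "data": {
  "steps": [
    [0,0.15,0,0,0],
    [0,0.25,0,0,0],
    [0,0.3,0,0,0],
    [0,0.3,0,0,0]
  ]
}}

```text
clock: 11.3
position: [0.561, 0.0569, 0.1247]
ee_rot: [-1.236, 1.166, -1.166]
force: [-0.6, 1.9, 0.3]
width: 0.006
```

```bash
python3 -c "
from h import *
st()
"
```

```text
t 11.3 tcp [0.561  0.0569 0.1247] gate mm [ -1.9 -19.4] F [-0.6  1.9  0.3] w 0.01 toolz ang 0.0586 toolx [ 0.059 -0.998  0.   ]
```

Request:
{"op": "send_rows", "data": {
  "steps": [
    [0,-0.8,0,0,0],
    [0,-2,0,0,0],
    [0,-3,0,0,0],
    [0,-3,-2,0,0],
    [0,-4,-5,0,0],
    [0,-6,-7.5,-1.5,0],
    [0,-8,-7.5,-3,0],
    [0,-10,-7.5,-5,0],
    [0,-10,-7.5,-5,0]
  ]
}}

```text
clock: 12.42
position: [0.5036, 0.1564, 0.2001]
ee_rot: [-1.238, 1.163, -1.162]
force: [-0.3, -0.3, -0.4]
width: 0.007
```

```bash
python3 -c "
from h import *
st('i')
for uv in((332,224.5),): print(capat(cv2.imread('pics/i_scene.png'),'scene',uv))
"
```

```text
t 12.43 tcp [0.5036 0.1564 0.2001] gate mm [-53.4  83.2] F [-0.3 -0.3 -0.4] w 0.01 toolz ang 0.063 toolx [ 0.063 -0.998 -0.001]
scene (array([373.8, 214.7]), 35, 'gate mm', array([-30.3,  63.4]))
(array([331.08, 223.83]), np.float64(55.8), array([9.1, 7.9]), 'gate', array([ -1.3, -54.5]))
```

View pics/i_scenec.png

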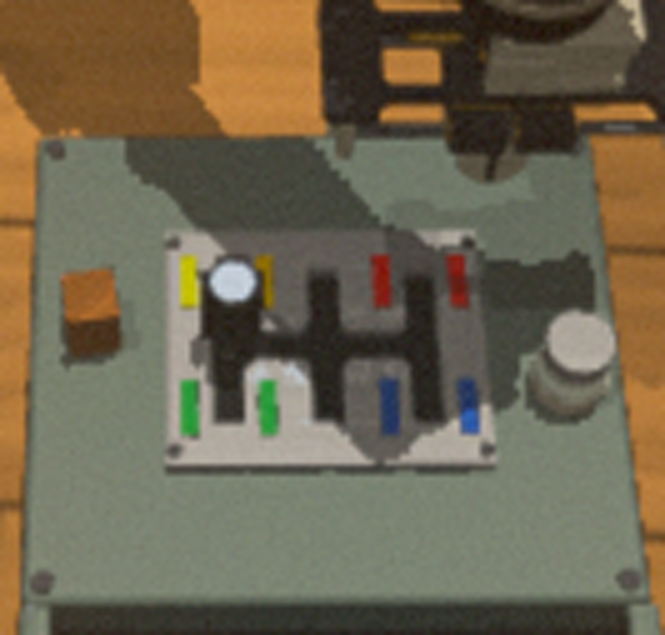

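View pics/i_topc.png

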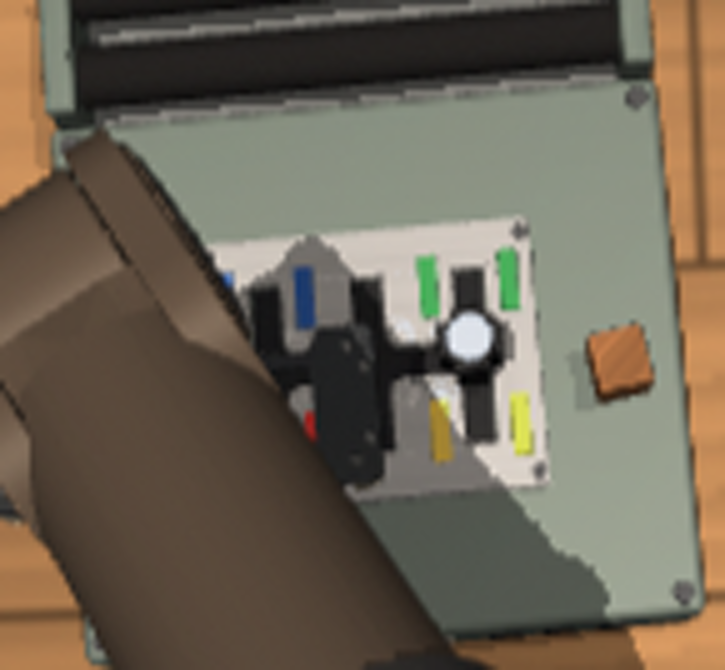

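Request:
{"op": "send_rows", "data": {
  "steps": [
    [0,0,0,2,0],
    [0,0,0,5,0],
    [0,0.5,0,8,0],
    [0,2.5,0,10.2,0],
    [0,5.5,0,10.2,0],
    [0,8.5,0,10.2,0],
    [0,11.5,0,10.2,0],
    [0,13.3,0,10.2,0],
    [0,13.9,0,10.2,0],
    [0,13.9,0,10.2,0],
    [0,13.9,0,10.2,0]
  ]
}}

```text
clock: 13.9
position: [0.6152, 0.0227, 0.1998]
ee_rot: [-1.237, 1.165, -1.164]
force: [0.8, 0.2, -0.4]
width: 0.006
```

```bash
python3 -c "
from h import *
print(capat(cv2.imread('pics/i_top.png'),'top',(318.8,165.4)))
st('j')
"
```

```text
(array([318.38, 164.85]), np.float64(68.2), array([9.2, 9.8]), 'gate', array([ -1.6, -54.9]))
t 13.9 tcp [0.6152 0.0227 0.1998] gate mm [ 50.2 -56.7] F [ 0.8  0.2 -0.4] w 0.01 toolz ang 0.0605 toolx [ 0.06  -0.998 -0.001]
top (array([303.6, 161.3]), 43, 'gate mm', array([ 11.5, -17.4]))
scene (array([340.8, 244.2]), 104, 'gate mm', array([ 58.6, -30.1]))
```

View pics/j_scenec.png

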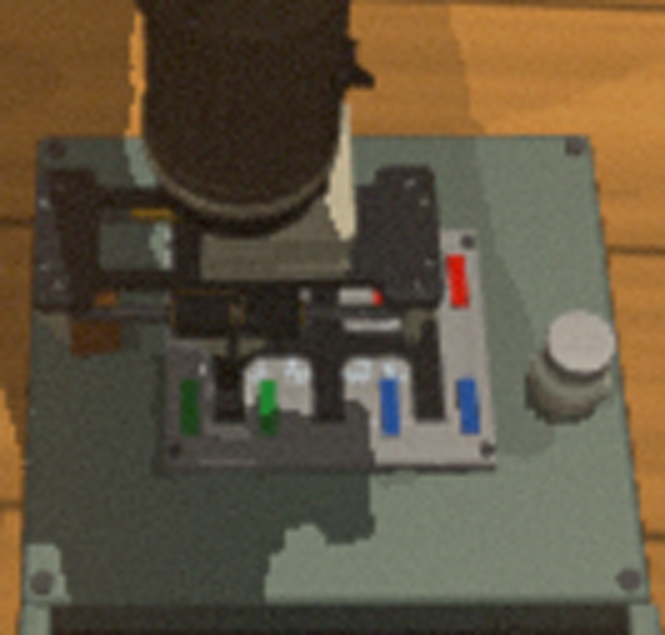

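Both views put the lever at about (-1.5,-54.8), within the lane entry tolerance. The gripper is above the far side at x=50, so I'll descend.

Request:
{"op": "send_rows", "data": {
  "steps": [
    [0,0,2,0,0],
    [0,0,4.5,0,0],
    [0,0,6.5,0,0],
    [0,0,7.5,0,0],
    [0,0,7.5,0,0],
    [0,0,7.5,0,0]
  ]
}}

```text
clock: 14.75
position: [0.6158, 0.0214, 0.1256]
ee_rot: [-1.235, 1.165, -1.166]
force: [0.7, -0.9, 0.0]
width: 0.006
```

```bash
python3 -c "
from h import *
st('k')
"
```

```text
t 14.75 tcp [0.6158 0.0214 0.1256] gate mm [ 50.8 -58. ] F [ 0.7 -0.9  0. ] w 0.01 toolz ang 0.0589 toolx [ 0.059 -0.998 -0.   ]
top (array([298.4, 144.7]), 54, 'gate mm', array([56.3, -7.5]))
top (array([304.9, 162.3]), 56, 'gate mm', array([  8.5, -20.6]))
```

View pics/k_scenec.png

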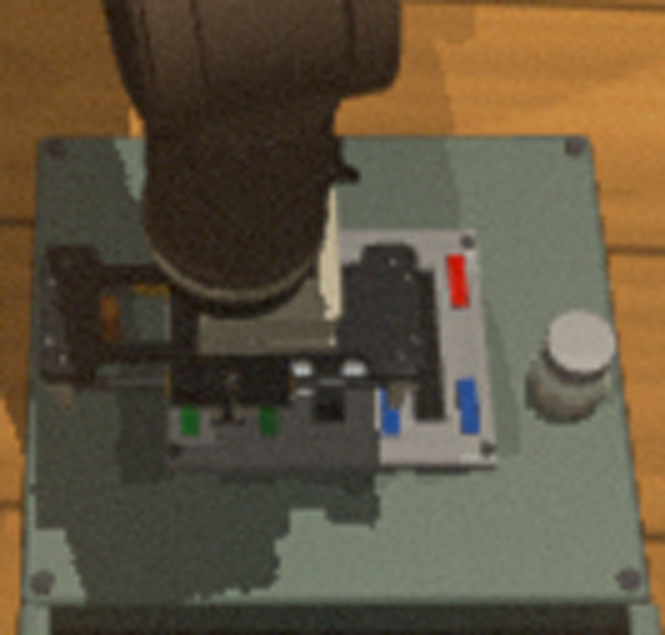

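Request:
{"op": "send_rows", "data": {
  "steps": [
    [0,0,0,-0.6,0],
    [0,0,0,-1.2,0],
    [0,0,0,-1.7,0],
    [0,0,0,-2.1,0],
    [0,0,0,-2.5,0],
    [0,0,0,-2.9,0],
    [0,0,0,-3.3,0],
    [0,0,0,-3.7,0],
    [0,0,0,-4.1,0],
    [0,0,0,-4.5,0]
  ]
}}

```text
clock: 16.1
position: [0.5702, 0.0185, 0.1248]
ee_rot: [-1.236, 1.166, -1.166]
force: [2.8, 0.1, 0.1]
width: 0.005
```

```bash
python3 -c "
from h import *
st()
"
```

```text
t 16.1 tcp [0.5702 0.0185 0.1248] gate mm [  5.  -58.3] F [2.8 0.1 0.1] w 0.01 toolz ang 0.0587 toolx [ 0.059 -0.998  0.   ]
```

The reaction is 2.8 N, so the lever is sliding. I'll continue towards the stop, slowing down near the end.

Request:
{"op": "send_rows", "data": {
  "steps": [
    [0,0,0,-0.4,0],
    [0,0,0,-0.8,0],
    [0,0,0,-1.1,0],
    [0,0,0,-1.3,0],
    [0,0,0,-1.4,0]
  ]
}}

```text
clock: 16.73
position: [0.5562, 0.0177, 0.1248]
ee_rot: [-1.236, 1.166, -1.166]
force: [2.2, -0.0, 0.0]
width: 0.008
```

Request:
{"op": "send_rows", "data": {
  "steps": [
    [0,0,0,-0.1,0],
    [0,0,0,-0.2,0],
    [0,0,0,-0.2,0]
  ]
}}

```text
clock: 17.1
position: [0.5543, 0.0175, 0.1247]
ee_rot: [-1.237, 1.166, -1.166]
force: [2.0, 1.0, 1.7]
width: 0.004
```

```bash
python3 -c "
from h import *
st()
"
```

```text
t 17.1 tcp [0.5543 0.0175 0.1247] gate mm [-10.9 -58.3] F [2.  1.  1.7] w 0.0 toolz ang 0.0587 toolx [ 0.059 -0.998  0.   ]
```

Request:
{"op": "send_rows", "data": {
  "steps": [
    [0,0,0,-0.1,0],
    [0,0,0,-0.2,0],
    [0,0,0,-0.2,0]
  ]
}}

```text
clock: 17.48
position: [0.5531, 0.0175, 0.1248]
ee_rot: [-1.235, 1.165, -1.166]
force: [5.3, 0.4, -3.3]
width: 0.008
```

Request:
{"op": "send_rows", "data": {
  "steps": [
    [0,0,0,-0.1,0],
    [0,0,0,-0.2,0],
    [0,0,0,-0.2,0]
  ]
}}

```text
clock: 17.85
position: [0.5527, 0.0174, 0.1249]
ee_rot: [-1.233, 1.163, -1.168]
force: [12.3, 0.6, -9.1]
width: 0.006
```

The force rose to 12 N with almost no travel, so the lever is on the stop. I'll back off, lift and move clear to check.

Request:
{"op": "send_rows", "data": {
  "steps": [
    [0,0,0,0.8,0],
    [0,0,0,2.2,0],
    [0,0,0,3,0],
    [0,0,-2,3,0],
    [0,0,-5,3,0],
    [0,-1,-8,3,0],
    [0,-4,-8,3,0],
    [0,-8,-8,3,0],
    [0,-12,-8,1,0],
    [0,-16,-8,-2,0],
    [0,-19,-8,-5,0],
    [0,-19,-8,-5,0],
    [0,-19,-8,-5,0]
  ]
}}

```text
clock: 19.48
position: [0.4899, 0.2036, 0.2048]
ee_rot: [-1.237, 1.166, -1.166]
force: [0.9, -0.5, 0.4]
width: 0.006
```

```bash
python3 -c "
from h import *
st('m')
i=cv2.imread('pics/m_scene.png');j=cv2.imread('pics/m_top.png')
for n,im in(('scene',i),('top',j)):
  P=np.r_[CAL[n][0]+R.from_euler('z',CAL[n][1]).as_matrix()[:2,:2]@[-.04,-.056],.165]
  print(n,proj(n,P),capat(im,n,proj(n,P)))
"
```

```text
t 19.48 tcp [0.4899 0.2036 0.2048] gate mm [-64.5 131.2] F [ 0.9 -0.5  0.4] w 0.01 toolz ang 0.0586 toolx [ 0.059 -0.998  0.001]
scene (array([330.9, 211.6]), 56, 'gate mm', array([-40.7, -54.4]))
scene [330.2801808  211.48990115] (array([330.76, 211.69]), np.float64(51.2), array([8.5, 7.6]), 'gate', array([-39.4, -54.7]))
top [320.09167652 179.41883498] (array([319.  , 178.86]), np.float64(77.0), array([10.8, 11.6]), 'gate', array([-38.3, -53.3]))
```

View pics/m_scenec.png

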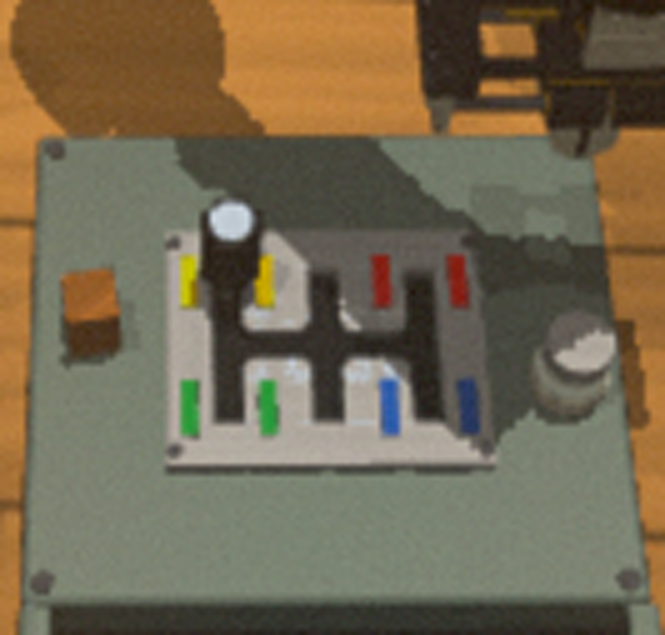

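View pics/m_topc.png

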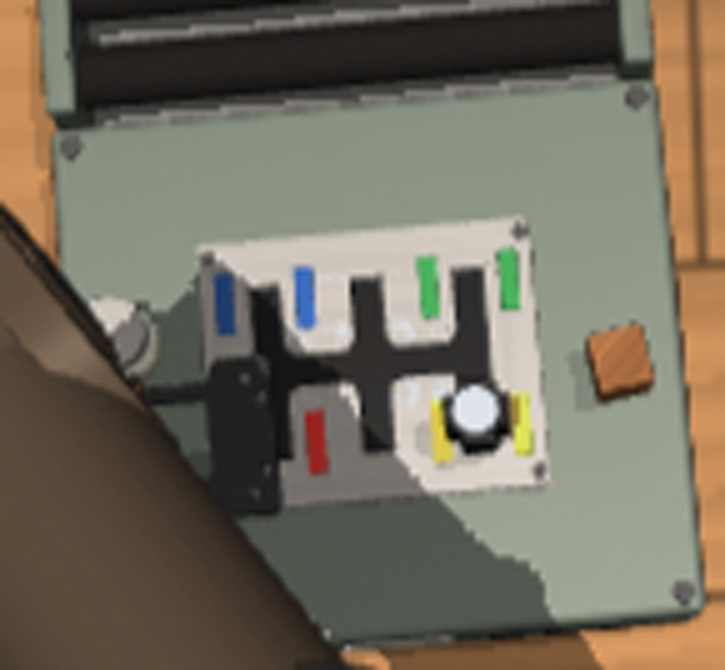

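The lever sits between the yellow bars, with the cap at (330.8,211.7) in the scene view and about (320,179) in the top view. The jar and block have not moved and the gripper is clear, so I'll hand in.

```bash
python3 -c "
from cell import arm
print(arm.sign_off())"
```

```text
the job is handed in; nothing more can be done
None
```

The lever is home in the yellow slot, the near-right one as seen from the robot. I handed the job in at about 19.6 s of the 45 s allowed; sign-off gives no verdict.

I pushed the grip with the shut fingers in three moves: away from the robot (+x) into the cross slot, right (-y) to the outer lane, then back (-x) to the end stop. It entered no other coloured slot.

**Last checks:**
- **Stop reached:** the push force rose from about 2 N to 12 N with almost no travel.
- **Scene camera:** the lever read at about (-39.4, -54.7) mm, against a nominal (-40, -56) mm, which fits the slot's 3 mm play.
- **Top camera:** its reading was (-38.3, -53.3) mm and disagrees by 1–2 mm. Bright plate or yellow bar around the cap probably skewed it, so I trusted the stop force and the scene view.
- **Surroundings:** by eye, the block and jar had not moved, though the arm partly hid the jar from the top camera. I did not re-check the things on the bench, but the fingers only worked around the gate. The gripper was clear of everything when I handed in.

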